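# Push the wheel round to bring its valve to the top

## Robot

A 6-joint arm with a two-finger parallel gripper is mounted at the origin on the work surface. World frame = base frame: x ahead of the robot, y to its left, z up, the work surface at z = 0. Lengths are in m, angles in rad, forces in N, time in s.
With the tool pointing down it reaches from about 0.35 to 1 m from the base axis. Payload 7.1 kg.
Tool frame: the origin (TCP) lies between the finger pads; the fingertips stand 22 mm ahead of it and the grasp point (between the pads) lies 3 mm ahead of it; x points along the fingers, y is the direction in which the jaws open and shut, and the axes are right-handed (so a half turn about x gives the same grasp; the last joint's range is limited). The gripper opens to 85 mm and grips with 20 to 120 N. Pads are 22 mm wide; open, the fingers measure 114 mm over their backs; the gripper's body (76 mm by 85 mm) begins 54 mm behind the grasp point. The pads swing forward as they close: fully open they stand 13 mm farther back than shut.
Start: joints at [-1.187, 0.423, 1.63, -0, 1.089, -0.019], TCP at [0.245, -0.575, 0.253] pointing down, gripper open.
Joint ranges: [-3, 3], [-0.9, 2.11], [0.09, 2.58], [-1.31, 4.45], [0.11, 2.69], [-2.54, 2.54]. Speed limits (rad/s): [2.39, 2.39, 3.01, 3.14, 3.14, 3.14].

## Interface

Orientations are given as a rotation vector (axis times angle).
In Python, from rig import manip gives the robot as it stands. The module is installed in compiled form; this text tells all that it offers. Calls block until the motion is done:
- manip.move_to(position, orientation): joint-space move of the TCP to a pose.
- manip.servo_line(position, orientation=None, rate=0.15): straight line of the TCP; orientation=None keeps the orientation; rate is the mean speed in m/s.
- manip.set_joints(angles): joint-space move.
- manip.command_gripper(opening, f_grip=None): finger opening in m; f_grip is the grip in N (None keeps the last); returns when the fingers have stopped.
- manip.hold(seconds).
- manip.solve_ik(position, orientation): joint angles nearest the present ones, or None.
- manip.camera(name): name is "side" or "top"; returns a dict with "image" (480x640x3 uint8, red, green, blue), "fx", "fy", "cx", "cy" (pixels), "cam_to_world" (4x4, takes a point from camera to world coordinates). Camera axes: x right, y down, z forward; pixel columns grow to the right and rows downward; lengths in m; the calibration is good to about 2 mm. A picture is of the moment at which its call begins. There is no depth.
A pose or a line that the arm cannot do raises manip.IKError and nothing moves.
- manip.sign_off(): hands the job in, once; it reports no verdict.
Readings, each from a call of its own:
- manip.get_time(): time.
- manip.get_joint_positions(): joint angles.
- manip.get_joint_vel(): joint speeds.
- manip.get_tau(): joint torques, N m.
- manip.get_position(): TCP position.
- manip.get_ee_rot(): TCP orientation.
- manip.get_contact_force(): force on the tool from outside, world axes, zero at the start.
- manip.get_torque(): the same for the moment, N m.
- manip.get_width(): finger opening in m.
Only numpy, scipy, OpenCV 4.12 (cv2) and the standard library are available. Lean on these libraries where they do the work, as an engineer would, in place of code of your own. Each camera call takes 0.05 s, during which the arm holds its last target.

## Task

The small bicycle wheel on the leaning stand must be ready for the pump: turn it by pushing its spokes with the fingertips, spoke after spoke as needed, until the valve stem is at the very top of the wheel (twelve o'clock, straight above the hub as you face the wheel), then let go and leave it there at rest. Keep off the freshly coated tyre and do not push on the delicate valve stem itself, and do not lift, tip or shove the stand or disturb the other things on the bench.

Things in the scene. Friction and masses are not known exactly. Their poses are not given: they have to be found in the camera images.
- stand: Loose, heavy (6 kg) steel wheel stand, base plate 12 mm thick, x -90 to 150, y -100 to 100 mm. Behind the wheel a post, x 30 to 60, y -20 to 20 mm, 125 mm high, and a 20 mm stub axle from it up to the hub's back. Origin on the bench straight below the hub; z up; -x is its front, roughly towards the robot; y is along the wheel's level diameter (+y on the robot's left).
- hub (a point): Centre of the wheel, 175 mm straight above the stand's origin; axes as the stand's. The wheel leans back 50 degrees from upright: its axle points to the front and up, along (-0.643, 0, 0.766) in these axes; up the wheel, from the hub to twelve o'clock, is (0.766, 0, 0.643). Hub 48 mm diameter, 46 mm long.
- wheel (a joint): Angle of the wheel on its axle, rad. 0 or any whole turn (6.283) has the valve at twelve o'clock; growing values turn it anticlockwise seen from the front (robot's side), so at 1.571 the valve is on the left (+y). Child's bicycle wheel, 300 mm over the tyre. A light drag (0.13 N m, about 2 N at mid-spoke) stops it wherever it is left.
- spoke (a point): Mid-length of one of five equal straight aluminium spokes, 63 mm from the axle, on the wheel's mid-plane. Spokes are 14 mm wide, 12 mm thick, run from the hub to the rim (inner radius 105 mm, 28 mm wide), and lie 36 (this one), 108, 180, 252 and 324 degrees anticlockwise from the valve. The gaps between are open right through, with free air behind but for the stand's post.
- valve: Valve stem, not to be pushed (black rubber, 10 mm thick, brass cap, 30 mm long), which leaves the rim's inside and bends out to the front. Its origin is 95 mm from the axle, 12 mm in front of the wheel's mid-plane; the stem reaches in to 81 mm from the axle and out to 33 mm in front. Its x axis points from the hub out through the valve, z along the axle to the front.
- tyre: Black tyre on the wheel, freshly coated, not to be touched: ring 44 mm thick, inner radius 106 mm, outer 150 mm; origin at the hub's centre, turns with the wheel.
- sprayer: Bystander: yellow trigger sprayer, 80 mm diameter, 235 mm tall, upright; origin under its middle.
- grate: Bystander: round steel bucket grate lying flat, 240 mm diameter, 10 mm high; origin under its centre.
- mirror: Bystander: inspection mirror lying flat, chrome handle along its x, from -97 to 124 mm, 52 mm round head at +x; 14 mm high.
- cup: Bystander: clear polycarbonate cup, 72 mm diameter, 95 mm tall, upright; origin under its centre.
- tin: Bystander: round metal tin, 84 mm diameter, 50 mm tall; origin under its centre.
- spanner: Bystander: steel spanner lying flat along its x, 160 mm long.
- gauge: Bystander: round pressure gauge lying face up, 48 mm diameter, 23 mm high, with a brass nozzle to 66 mm along its -x.

How it is judged:
By the outcome, as a careful person would: the job done as asked, in the order asked, and still so for the second after the job is handed in, with the robot touching nothing.
It also fails if it takes over 64 s, if anything falls off the work surface, if the arm or the gripper's body presses on something with over 40 N, if the wrist force passes 120 N, or if a joint passes its speed limit or range.

## Working session

There is one attempt and no reset: what is moved stays moved. The work goes in short steps, each a Python script; the robot and the scene stay as the last script left them, time stands still between calls to the robot, and variables do not carry over. Pictures are saved under pics/ and viewed, and the job is handed in when it is done.

```bash
mkdir -p pics
python3 - <<'E'
from rig import manip
import cv2,numpy as np
for n in("side","top"):
    c=manip.camera(n); cv2.imwrite(f"pics/{n}0.png",c["image"][:,:,::-1]); print(n,c["fx"],c["fy"],c["cx"],c["cy"]); print(np.round(c["cam_to_world"],4).tolist())
print(manip.get_time(),manip.get_ee_rot(),manip.get_position())
E
```

```text
side 525.050569544248 525.050569544248 312.49445394529045 244.13676166084073
[[-0.9745, -0.1609, 0.1565, 0.4026], [-0.2239, 0.749, -0.6236, 0.8668], [-0.0169, -0.6427, -0.7659, 1.251], [0.0, 0.0, 0.0, 1.0]]
top 569.1624368366616 569.1624368366616 316.84366948117747 230.5992578764065
[[-0.0047, -0.9944, 0.1056, 0.4485], [-1.0, 0.0052, 0.0041, -0.0174], [-0.0046, -0.1056, -0.9944, 1.6347], [0.0, 0.0, 0.0, 1.0]]
0.1 [ 2.00027547  0.40981344 -2.00076837] [ 0.244849   -0.57454782  0.25262799]
```

View pics/side0.png

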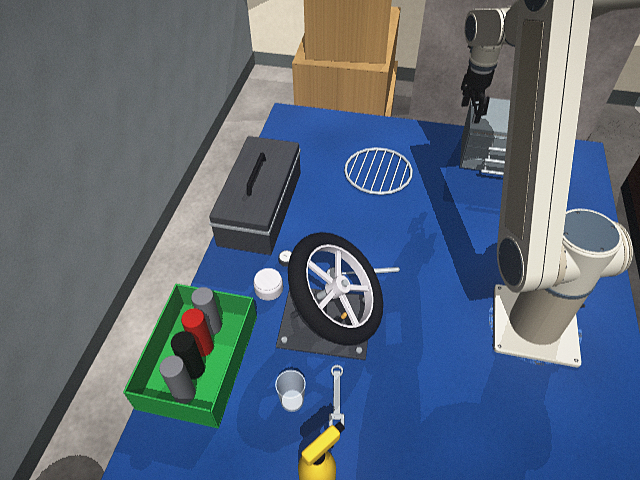

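View pics/top0.png

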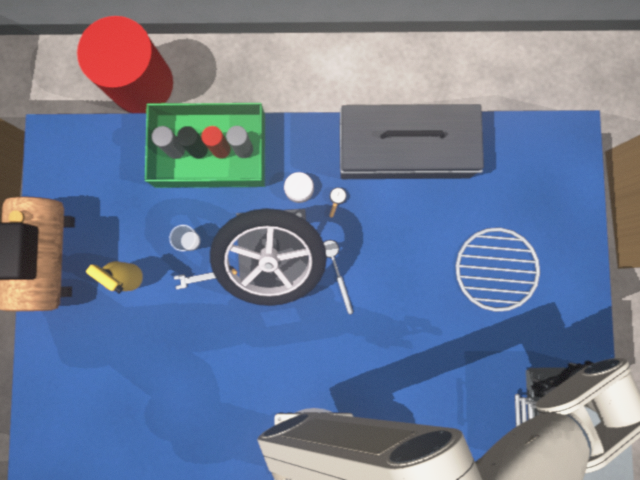

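Run:
```python
import cv2
t=cv2.imread("pics/top0.png")[195:315,200:360]
s=cv2.imread("pics/side0.png")[225:365,265:415]
cv2.imwrite("pics/tz.png",cv2.resize(t,None,fx=5,fy=5,interpolation=cv2.INTER_CUBIC))
cv2.imwrite("pics/sz.png",cv2.resize(s,None,fx=4,fy=4,interpolation=cv2.INTER_CUBIC))
```

```text
(no output)
```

View pics/tz.png

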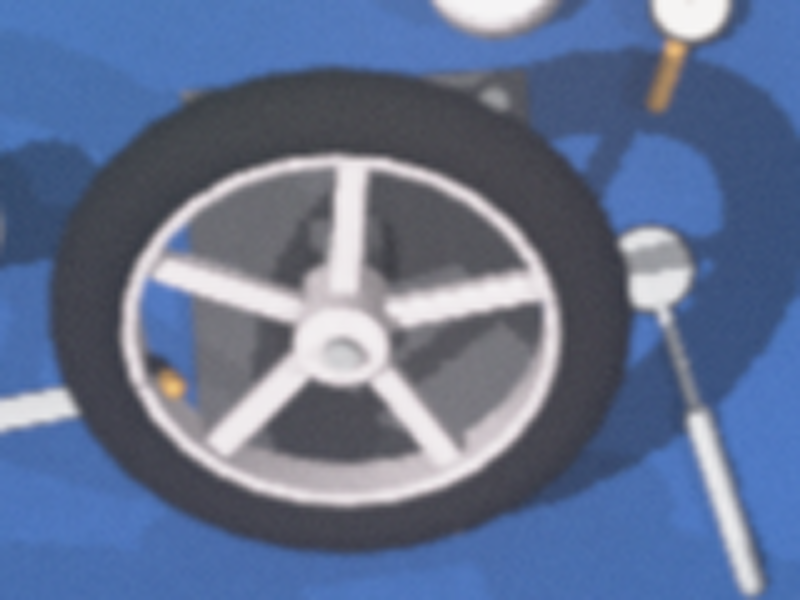

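View pics/sz.png

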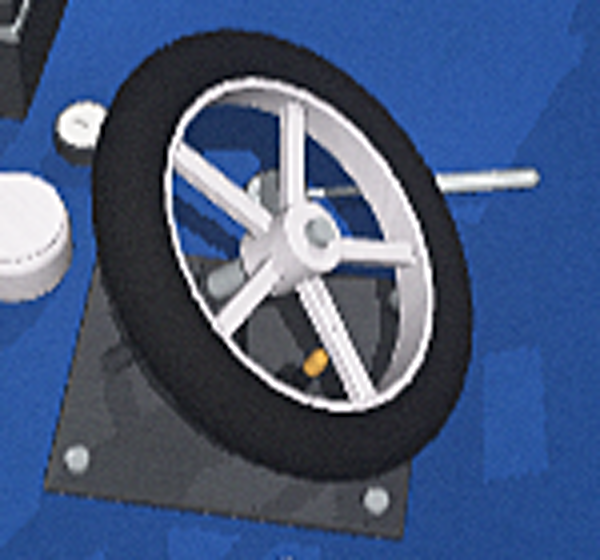

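```bash
cat > fit.py <<'E'
import numpy as np,cv2
from scipy.optimize import minimize
S=4
def proj(P,c):
    M=np.linalg.inv(c["cam_to_world"]); Q=P@M[:3,:3].T+M[:3,3]
    return np.c_[c["fx"]*Q[:,0]/Q[:,2]+c["cx"],c["fy"]*Q[:,1]/Q[:,2]+c["cy"]]
def frame(x,y,yaw):
    cy,sy=np.cos(yaw),np.sin(yaw); R=np.array([[cy,-sy,0],[sy,cy,0],[0,0,1]])
    up=R@[np.sin(np.radians(50)),0,np.cos(np.radians(50))]; left=R@[0,1,0]
    ax=R@[-np.cos(np.radians(50)),0,np.sin(np.radians(50))]
    return np.array([x,y,.175]),up,left,ax
def W(f,r,a,z):  # a anticlockwise from 12
    h,u,l,ax=f; r,a,z=np.broadcast_arrays(r,a,z)
    return h+(r*np.cos(a))[:,None]*u+(r*np.sin(a))[:,None]*l+z[:,None]*ax
def Wxy(f,p,q,z): # p along up,q along left
    h,u,l,ax=f; return h+p*u+q*l+z*ax
T=np.linspace(0,2*np.pi,73)
def render(p,c,box):
    x0,y0,x1,y1=box; f=frame(*p[:3]); th=p[3]
    im=np.full(((y1-y0)*S,(x1-x0)*S),128,np.uint8)
    def fill(P,v,hull=False):
        q=((proj(P,c)-[x0,y0]+.5)*S*16).round().astype(np.int32)
        if hull: q=cv2.convexHull(q)
        cv2.fillPoly(im,[q.reshape(-1,1,2)],v,shift=4)
    # tyre outer hull: torus
    tt=np.concatenate([W(f,.128+.022*np.cos(b),T,.022*np.sin(b)) for b in np.linspace(0,2*np.pi,16)])
    fill(tt,0,True)
    fill(W(f,.105,T,.014),60) # opening (background grey)
    cam=c["cam_to_world"][:3,3]
    for a,b in zip(T[:-1],T[1:]):   # inner rim wall seen
        P=W(f,.105,np.array([a,b,b,a]),np.array([.014,.014,-.014,-.014])); m=(a+b)/2
        n=-(np.cos(m)*f[1]+np.sin(m)*f[2])
        if n@(cam-P.mean(0))>0: fill(P,190)
    for k in range(5):
        a=th+np.radians(36+72*k); d=np.array([np.cos(a),np.sin(a)]); e=np.array([-d[1],d[0]])
        P=[]
        for r in(.02,.105):
            for s in(-.007,.007):
                for z in(-.006,.006):
                    q=r*d+s*e; P.append(Wxy(f,q[0],q[1],z))
        fill(np.array(P),230,True)
    fill(np.r_[W(f,.024,T,.023),W(f,.024,T,-.023)],230,True)
    return cv2.resize(im,(x1-x0,y1-y0),interpolation=cv2.INTER_AREA)
def tyremask(p,c,box):
    f=frame(*p[:3]);x0,y0,x1,y1=box
    m=np.zeros((y1-y0,x1-x0),np.uint8)
    tt=np.concatenate([W(f,.128+.022*np.cos(b),T,.022*np.sin(b)) for b in np.linspace(0,2*np.pi,16)])
    cv2.fillPoly(m,[cv2.convexHull((proj(tt,c)-[x0,y0]).round().astype(np.int32))],1); return m>0
E
python3 - <<'E'
import sys; sys.path.insert(0,'.')
from fit import *
from rig import manip
C={n:manip.camera(n) for n in("side","top")}
np.save("cams.npy",C,allow_pickle=True)
box={"top":(200,195,335,315),"side":(275,225,395,355)}
G={n:cv2.cvtColor(C[n]["image"],cv2.COLOR_RGB2GRAY)[box[n][1]:box[n][3],box[n][0]:box[n][2]].astype(float) for n in C}
def cost(p,names=("top","side")):
    s=0
    for n in names:
        r=cv2.GaussianBlur(render(p,C[n],box[n]),(0,0),.8).astype(float); m=r!=128
        m=cv2.dilate(tyremask(p,C[n],box[n]).astype(np.uint8),np.ones((1,1)))>0
        # class whites: threshold-ish
        g=np.clip((G[n]-110)/80,0,1); rr=np.clip((r-90)/80,0,1)
        inner=m
        s+=np.sum((g-rr)[inner]**2)
        # dark tyre: render 0 should be dark (<75)
        s+=np.sum(((r<8)&inner)*np.clip((G[n]-60)/60,0,1))*1.0
        out=~m; s+=0
    return s
# initial from top: hub pixel
c=C["top"];d=c["cam_to_world"][:3,:3]@[(268.5-c["cx"])/c["fx"],(264-c["cy"])/c["fy"],1];o=c["cam_to_world"][:3,3]
h=o+d*(.19-o[2])/d[2];print(h)
for names in(("top","side"),("top",),("side",)):
    best=None
    for th0 in(1.7,1.9,2.05):
        for yaw in(-.2,0,.2):
            p0=[h[0]+.01,h[1],yaw,th0]
            sim=np.array([p0]+[np.array(p0)+e for e in np.diag([.012,.012,.12,.15])])
            r=minimize(cost,p0,args=(names,),method="Nelder-Mead",options=dict(initial_simplex=sim,maxiter=200))
            if best is None or r.fun<best.fun: best=r
    print(names,best.x,np.degrees(best.x[2:]),best.fun)
    if len(names)==2:
        p=best.x;np.save("pose.npy",p)
        L=[cv2.resize(np.hstack([G[n].astype(np.uint8),render(p,C[n],box[n])]),None,fx=3,fy=3) for n in("top","side")]
        w=max(l.shape[1] for l in L); L=[np.pad(l,((0,0),(0,w-l.shape[1]))) for l in L]
        im=np.vstack(L); im=cv2.resize(im,None,fx=min(1,600/im.shape[0]),fy=min(1,600/im.shape[0])); cv2.imwrite("pics/fit1.png",im)
E
```

```text
[0.51737868 0.11155626 0.19      ]
('top', 'side') [0.52966423 0.11414841 0.01907187 1.76963777] [  1.09273745 101.39277548] 2210.3345312499996
('top',) [0.52930762 0.11483069 0.09266949 1.70303923] [ 5.3095706  97.57696001] 1466.7154687500001
('side',) [ 0.52995345  0.11310578 -0.00652368  1.79693573] [ -0.3737794  102.95683336] 665.2148958333333
```

View pics/fit1.png

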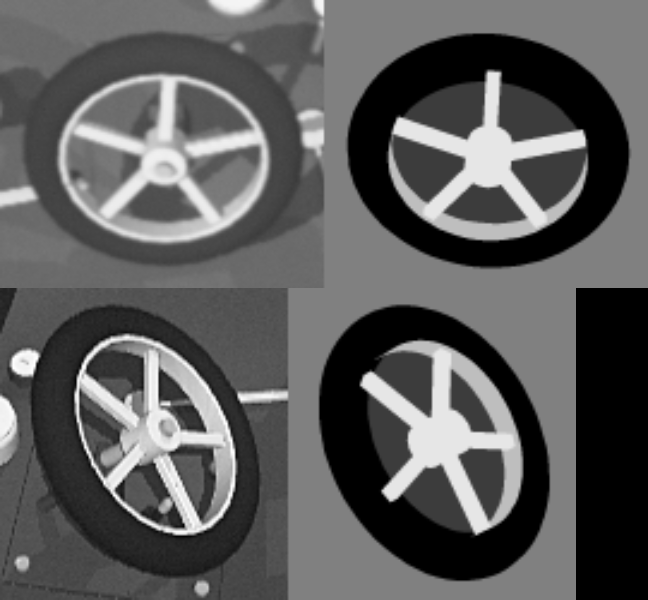

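```bash
python3 - <<'E'
s=open("fit.py").read()
a=s.index("    fill(W(f,.105,T,.014),60)"); 
s=s.replace("    fill(np.r_[W(f,.024,T,.023)","""    om=np.zeros_like(im); 
    q=lambda P:[((proj(P,c)-[x0,y0]+.5)*S*16).round().astype(np.int32).reshape(-1,1,2)]
    cv2.fillPoly(om,q(W(f,.105,T,.014)),1,shift=4); im[(om==0)&(im>0)&(im!=128)]=0
    o2=np.zeros_like(im); cv2.fillPoly(o2,q(W(f,.1085,T,.014)),1,shift=4); im[(o2==1)&(om==0)]=230
    fill(np.r_[W(f,.024,T,.023)""")
s+='''
def fitpose(C,free=(0,1,2,3),base=None,names=("top","side"),starts=None,box=None):
    box=box or {"top":(200,195,335,315),"side":(275,225,395,355)}
    G={n:cv2.GaussianBlur(cv2.cvtColor(C[n]["image"],cv2.COLOR_RGB2GRAY),(0,0),.6)[box[n][1]:box[n][3],box[n][0]:box[n][2]].astype(float) for n in C}
    M={}
    for n in names: M[n]=cv2.dilate(tyremask(base,C[n],box[n]).astype(np.uint8),np.ones((1,1)))>0
    free=list(free)
    def cost(v):
        p=np.array(base,float); p[free]=v; s=0
        for n in names:
            r=cv2.GaussianBlur(render(p,C[n],box[n]),(0,0),.8).astype(float)
            s+=np.sum((np.clip((G[n]-100)/80,0,1)-np.clip((r-100)/80,0,1))[M[n]]**2)
        return s
    best=None
    st=np.array([.008,.008,.1,.1])[free]
    for p0 in starts:
        p0=np.array(p0)[free]; sim=np.array([p0]+[p0+e for e in np.diag(st)])
        r=minimize(cost,p0,method="Nelder-Mead",options=dict(initial_simplex=sim,maxiter=200))
        if best is None or r.fun<best.fun: best=r
    p=np.array(base,float);p[free]=best.x
    L=[cv2.resize(np.hstack([G[n].astype(np.uint8),render(p,C[n],box[n])]),None,fx=3,fy=3) for n in names]
    w=max(l.shape[1] for l in L); L=[np.pad(l,((0,0),(0,w-l.shape[1]))) for l in L]
    im=np.vstack(L);k=min(1,600/im.shape[0])
    return p,best.fun,cv2.resize(im,None,fx=k,fy=k)
'''
open("fit.py","w").write(s)
E
python3 - <<'E'
import sys; sys.path.insert(0,'.')
from fit import *
C=np.load("cams.npy",allow_pickle=True).item()
b=np.load("pose.npy")
st=[[b[0]+dx,b[1],y,t] for dx in(-.006,.0) for y in(-.1,.1) for t in(1.75,1.9)]
for i,n in enumerate([("top",),("side",),("top","side")]):
    p,f,im=fitpose(C,base=b,starts=st,names=n); print(n,p,np.degrees(p[2:]),f)
np.save("pose.npy",p);cv2.imwrite("pics/fit2.png",im)
E
```

```text
('top',) [0.53051421 0.11480325 0.09944685 1.69469675] [ 5.69788486 97.09897125] 361.55640625000007
('side',) [0.5310328  0.11171957 0.03061556 1.76092249] [  1.75414255 100.89342654] 320.8153125
('top', 'side') [0.5301843  0.11382639 0.03597964 1.75559343] [  2.06148174 100.58809401] 769.8553125
```

View pics/fit2.png

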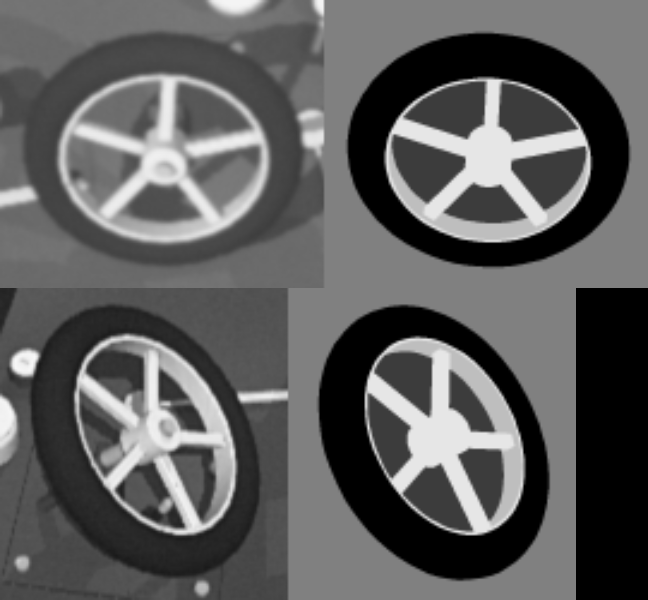

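Run:
```python
import sys; sys.path.insert(0,'.')
from fit import *
C=np.load("cams.npy",allow_pickle=True).item()
def ray(n,u,v,z):
    c=C[n];d=c["cam_to_world"][:3,:3]@[(u-c["cx"])/c["fx"],(v-c["cy"])/c["fy"],1];o=c["cam_to_world"][:3,3]
    return o+d*(z-o[2])/d[2]
s=lambda x,y:(x/4+265-.4,y/4+225-.4); t=lambda x,y:(x/5+200-.4,y/5+195-.4)
A=ray("side",*s(45,490),0.0115);B=ray("side",*s(402,540),.0115);print(A,B,np.degrees(np.arctan2(*(A-B)[[1,0]])),np.linalg.norm(A-B))
a=ray("side",*s(77,459),.016);b=ray("side",*s(376,499),.016);print(a,b,np.degrees(np.arctan2(*(a-b)[[1,0]])))
cs=cv2.imread("pics/side0.png")[325:370,265:380];cv2.imwrite("pics/pl.png",cv2.resize(cs,None,fx=6.5,fy=6.5,interpolation=cv2.INTER_CUBIC))
ct=cv2.imread("pics/top0.png")[200:310,225:320];ct=cv2.convertScaleAbs(ct,alpha=1.8,beta=0)
cv2.imwrite("pics/pt.png",cv2.resize(ct,None,fx=5.4,fy=5.4,interpolation=cv2.INTER_CUBIC))
```

```text
[0.67108857 0.22515443 0.0115    ] [0.43461205 0.2104053  0.0115    ] 3.5689354673613605 0.23693602352084092
[0.655442   0.20052371 0.016     ] [0.45590422 0.18714898 0.016     ] 3.834717486609212
```

View pics/pl.png

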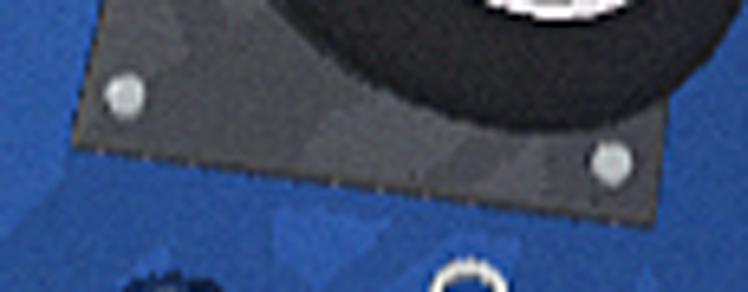

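View pics/pt.png

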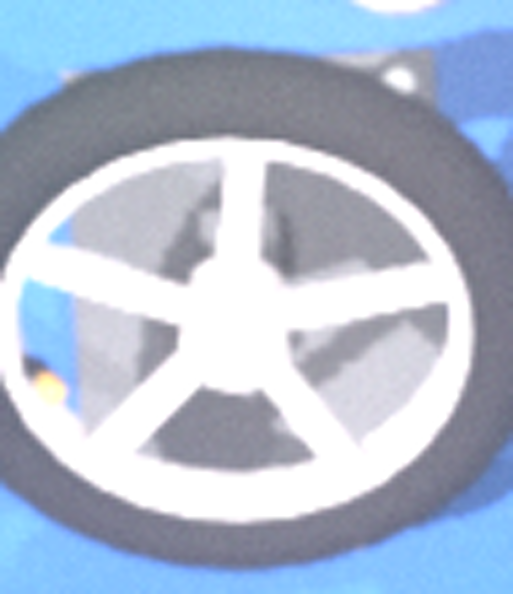

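```bash
cat > plan.py <<'E'
import sys; sys.path.insert(0,'.')
from fit import *
from scipy.spatial.transform import Rotation as Ro
from rig import manip
def pose(p,r,a,z,tang,tilt=0.,flip=1):
    """fingertip point at wheel polar (r,a), depth z along axle; tool x = -axle tilted toward vertical by tilt; jaw y axis along tangent at angle tang"""
    f=frame(*p[:3]); h,u,l,ax=f
    x=-np.cos(tilt)*ax-np.sin(tilt)*u   # tilt>0: towards straight down
    t=flip*(-np.sin(tang)*u+np.cos(tang)*l); t=t-(t@x)*x; t/=np.linalg.norm(t)
    R=np.c_[x,t,np.cross(x,t)]
    tip=Wxy(f,r*np.cos(a),r*np.sin(a),z)
    return tip-.022*x,Ro.from_matrix(R).as_rotvec()
E
python3 - <<'E'
from plan import *
C=np.load("cams.npy",allow_pickle=True).item()
b=np.array([.530,.1148,np.radians(3.6),1.74])
st=[[*b[:3],t] for t in(1.65,1.75,1.85)]
for n in[("top",),("side",),("top","side")]:
    p,f,im=fitpose(C,free=(3,),base=b,starts=st,names=n); print(n,np.degrees(p[3]),f)
np.save("pose.npy",p)
for tilt in(0,15,25,40):
  for flip in(1,-1):
    out=[]
    for a in range(170,50,-20):
        P,o=pose(p,.063,np.radians(a),-.012,np.radians(a),np.radians(tilt),flip)
        q=manip.solve_ik(P,o); out.append(None if q is None else np.round(q,2).tolist())
    print(tilt,flip,out)
E
```

```text
('top',) 99.01426897104541 396.28281250000003
('side',) 98.64497976715248 437.5478125000001
('top', 'side') 98.85760082393932 835.2307812500001
0 1 [[0.32, 0.38, 2.38, 3.65, 0.34, -1.68], [0.38, 0.37, 2.36, 3.81, 0.33, -1.44], [0.41, 0.36, 2.32, 3.97, 0.3, -1.23], [0.43, 0.34, 2.28, 4.15, 0.27, -1.06], [0.42, 0.33, 2.24, 4.33, 0.25, -0.9], None]
0 -1 [[0.32, 0.38, 2.38, 3.65, 0.34, 1.46], [0.38, 0.37, 2.36, 3.81, 0.33, 1.7], [0.41, 0.36, 2.32, 3.97, 0.3, 1.91], [0.43, 0.34, 2.28, 4.15, 0.27, 2.08], [0.42, 0.33, 2.24, 4.33, 0.25, 2.24], None]
15 1 [[0.28, 0.32, 2.24, -0.53, 0.18, 2.46], None, None, None, [0.37, 0.31, 2.09, -0.39, 0.35, -2.5], [0.35, 0.3, 2.05, -0.33, 0.38, -2.22]]
15 -1 [[0.28, 0.32, 2.24, -0.53, 0.18, -0.69], [0.32, 0.32, 2.21, -0.55, 0.21, -0.29], [0.36, 0.32, 2.18, -0.51, 0.26, 0.05], [0.37, 0.32, 2.14, -0.45, 0.3, 0.35], [0.37, 0.31, 2.09, -0.39, 0.35, 0.64], [0.35, 0.3, 2.05, -0.33, 0.38, 0.93]]
25 1 [[0.25, 0.34, 2.13, -0.12, 0.42, 2.02], [0.3, 0.34, 2.11, -0.14, 0.44, 2.4], None, None, None, [0.32, 0.33, 1.95, -0.12, 0.61, -2.41]]
25 -1 [[0.25, 0.34, 2.13, -0.12, 0.42, -1.12], [0.3, 0.34, 2.11, -0.14, 0.44, -0.74], [0.33, 0.34, 2.07, -0.15, 0.48, -0.36], [0.34, 0.34, 2.03, -0.14, 0.53, 0.01], [0.34, 0.34, 1.98, -0.13, 0.57, 0.38], [0.32, 0.33, 1.95, -0.12, 0.61, 0.73]]
40 1 [[0.22, 0.41, 1.97, 0.0, 0.77, 1.87], [0.26, 0.41, 1.94, -0.0, 0.79, 2.19], [0.29, 0.41, 1.91, -0.0, 0.82, 2.54], None, None, [0.29, 0.42, 1.78, -0.0, 0.95, -2.47]]
40 -1 [[0.22, 0.41, 1.97, -0.0, 0.77, -1.28], [0.26, 0.41, 1.94, -0.0, 0.79, -0.96], [0.29, 0.41, 1.91, -0.0, 0.82, -0.61], [0.3, 0.42, 1.86, 0.0, 0.86, -0.2], [0.3, 0.42, 1.82, -0.0, 0.91, 0.24], [0.29, 0.42, 1.78, -0.0, 0.95, 0.67]]
```

Run:
```python
from plan import *
p=np.load("pose.npy")
print(manip.get_contact_force())
for tilt in(15,18,20):
    q0=None;out=[]
    for a in range(171,45,-9):
        P,o=pose(p,.060,np.radians(a),-.010,np.radians(a),np.radians(tilt),-1)
        q=np.array(manip.solve_ik(P,o)); out.append(q)
    out=np.array(out);print(tilt,np.abs(np.diff(out,axis=0)).max(0).round(2),out[0].round(2),out[-1].round(2))
for d in(.12,.2):
    P,o=pose(p,.060,np.radians(171),-.010,np.radians(171),np.radians(18),-1)
    x=Ro.from_rotvec(o).apply([1,0,0]);print(P-d*x,manip.solve_ik(P-d*x,o))
print(x,manip.solve_ik([.40,-.25,.42],o),manip.solve_ik([.40,-.1,.42],o))
```

```text
[ 0.15294755 -0.49018808 -0.17335117]
15 [0.02 0.   0.02 0.03 0.02 0.19] [ 0.27  0.32  2.23 -0.5   0.19 -0.74] [ 0.32  0.29  2.04 -0.28  0.41  1.14]
18 [0.02 0.   0.02 0.02 0.02 0.19] [ 0.26  0.32  2.2  -0.3   0.26 -0.94] [ 0.31  0.3   2.   -0.21  0.48  1.07]
20 [0.02 0.   0.02 0.02 0.02 0.18] [ 0.26  0.32  2.18 -0.22  0.31 -1.02] [ 0.31  0.31  1.98 -0.17  0.52  1.04]
[0.43742946 0.11838058 0.26090723] [ 0.28997834  0.02257288  2.20003466 -0.16215205  0.54983188 -1.07159262]
[0.40752007 0.11649884 0.33508194] [ 0.31092725 -0.15019104  2.15788092 -0.13321308  0.76505546 -1.0942347 ]
[ 0.37386739  0.02352174 -0.92718385] [-0.74506613 -0.10670899  1.92430305  0.31328788  1.07295744 -2.34487574] [-0.38376642 -0.25765843  2.0413986   0.19142817  1.01668983 -1.94076239]
```

Run:
```python
from plan import *
p=np.load("pose.npy")
manip.command_gripper(0.0)
P,o=pose(p,.060,np.radians(171),-.010,np.radians(171),np.radians(18),-1)
x=Ro.from_rotvec(o).apply([1,0,0])
manip.move_to([.40,-.25,.42],o)
manip.move_to(P-.2*x,o)
manip.servo_line(P-.05*x,rate=.12)
print(manip.get_time(),manip.get_contact_force(),manip.get_width(),manip.get_position()-(P-.05*x))
L=[]
for n,b in(("side",(250,190,420,370)),("top",(190,180,350,350))):
    c=manip.camera(n)["image"][b[1]:b[3],b[0]:b[2],::-1]; L.append(cv2.resize(c,(390,390),interpolation=cv2.INTER_CUBIC))
cv2.imwrite("pics/a1.png",np.hstack(L))
```

```text
5.775 [-0.81782658 -0.41714177 -0.40825674] 3.604304651497782e-05 [1.47176916e-04 3.43363739e-05 5.21932497e-04]
```

View pics/a1.png

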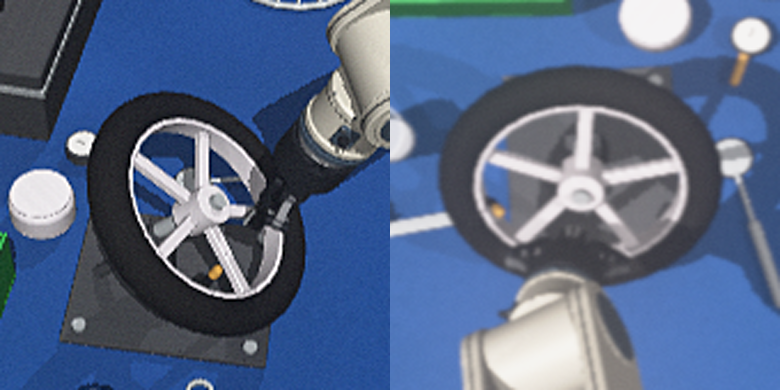

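Run:
```python
from plan import *
p=np.load("pose.npy")
P,o=pose(p,.060,np.radians(171),-.010,np.radians(171),np.radians(18),-1)
x=Ro.from_rotvec(o).apply([1,0,0])
for d in(.03,.015,0):
    manip.servo_line(P-d*x,rate=.06); f=manip.get_contact_force(); print(d,np.round(f,1))
    if np.linalg.norm(f)>12: break
for a in range(166,115,-5):
    Q,oo=pose(p,.060,np.radians(a),-.010,np.radians(a),np.radians(18),-1)
    manip.servo_line(Q,oo,rate=.025); f=manip.get_contact_force(); print(a,np.round(f,1))
    if np.linalg.norm(f)>15: break
print(manip.get_time())
L=[]
for n,b in(("side",(250,190,420,370)),("top",(190,180,350,350))):
    c=manip.camera(n)["image"][b[1]:b[3],b[0]:b[2],::-1]; L.append(cv2.resize(c,(390,390),interpolation=cv2.INTER_CUBIC))
cv2.imwrite("pics/a2.png",np.hstack(L))
```

```text
0.03 [-0.3 -0.1 -0.5]
0.015 [-0.5 -0.3  0.2]
0 [-0.2  0.3 -0.3]
166 [ 0.6 -0.  -0.4]
161 [-0.5 -0.7  0. ]
156 [-0.9 -0.1  0.3]
151 [-0.2 -0.4  0.5]
146 [-1.3 -0.1 -0.4]
141 [-0.9 -2.   0.4]
136 [-1.1 -1.7  0.3]
131 [-0.4 -0.8  0.4]
126 [-0.7 -0.4  0.5]
121 [-0.1 -0.9  0.7]
116 [-0.4 -0.4 -0.5]
11.1
```

View pics/a2.png

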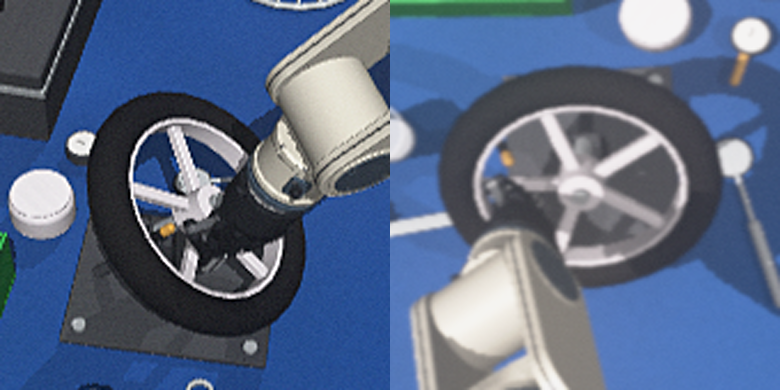

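Run:
```python
from plan import *
p=np.load("pose.npy")
for a in range(111,74,-5):
    Q,oo=pose(p,.060,np.radians(a),-.010,np.radians(a),np.radians(18),-1)
    manip.servo_line(Q,oo,rate=.025); f=manip.get_contact_force(); print(a,np.round(f,1))
    if np.linalg.norm(f)>15: break
print(manip.get_time())
C={n:manip.camera(n) for n in("side","top")}
for n in[("top",),("side",),("top","side")]:
    b=p.copy(); b[3]=np.radians(a-56)
    q,fv,im=fitpose(C,free=(3,),base=b,starts=[[*p[:3],b[3]+d] for d in(-.3,-.15,0,.15,.3)],names=n); print(n,np.degrees(q[3]),fv)
cv2.imwrite("pics/fit3.png",im)
L=[]
for n,b in(("side",(250,190,420,370)),("top",(190,180,350,350))):
    c=C[n]["image"][b[1]:b[3],b[0]:b[2],::-1]; L.append(cv2.resize(c,(390,390),interpolation=cv2.INTER_CUBIC))
cv2.imwrite("pics/a3.png",np.hstack(L))
```

```text
111 [-0.5 -0.9  0.7]
106 [ 0.1 -0.1  0.2]
101 [-0.5  0.3 -0.3]
96 [-0.2 -0.6 -0.5]
91 [-0.2 -0.2 -0. ]
86 [-0.3 -0.2 -0.2]
81 [-0.7  0.   0.5]
76 [-0.5 -0.4 -0.2]
14.0667
('top',) 14.180897393202578 1252.0485937499998
('side',) 12.882789888609306 1403.1643749999998
('top', 'side') 14.16970681126643 2663.0182812499997
```

View pics/a3.png

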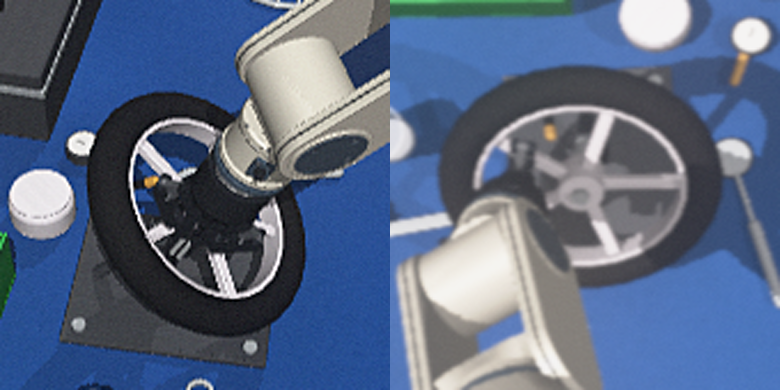

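View pics/fit3.png

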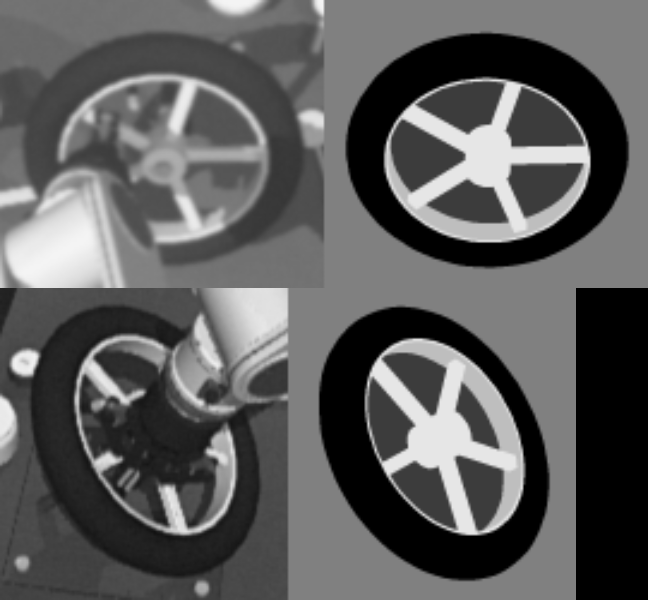

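```bash
cat > look.py <<'E'
from plan import *
def look(p,tag,th0):
    C={n:manip.camera(n) for n in("side","top")}; b=p.copy(); b[3]=th0
    for n in[("top",),("side",),("top","side")]:
        q,fv,im=fitpose(C,free=(3,),base=b,starts=[[*p[:3],th0+d] for d in(-.2,-.1,0,.1,.2)],names=n); print(n,np.degrees(q[3]),fv)
    q2,fv,_=fitpose(C,base=b,starts=[[*p[:3],q[3]]]); print("free",q2,np.degrees(q2[2:]),fv)
    L=[]
    for n,b in(("side",(250,190,420,370)),("top",(190,180,350,350))):
        c=C[n]["image"][b[1]:b[3],b[0]:b[2],::-1]; L.append(cv2.resize(c,(390,390),interpolation=cv2.INTER_CUBIC))
    cv2.imwrite(f"pics/{tag}.png",np.hstack(L)); return C
E
python3 - <<'E'
from look import *
p=np.load("pose.npy")
for a in(73,70,68,66):
    Q,oo=pose(p,.060,np.radians(a),-.010,np.radians(a),np.radians(18),-1)
    manip.servo_line(Q,oo,rate=.015); print(a,np.round(manip.get_contact_force(),1))
manip.hold(.2)
a=74;Q,oo=pose(p,.060,np.radians(a),-.010,np.radians(a),np.radians(18),-1)
manip.servo_line(Q,oo,rate=.03)
x=Ro.from_rotvec(oo).apply([1,0,0])
manip.servo_line(Q-.1*x,rate=.1)
np.save("exit.npy",np.r_[Q,oo])
manip.move_to([.37,-.2,.40],manip.get_ee_rot())
print(manip.get_time())
look(p,"a4",.07)
E
```

```text
73 [-0.2  0.1  0.4]
70 [-0.4  0.1 -0.4]
68 [-0.2 -0.9 -0.9]
66 [ 0.8  0.1 -0.3]
18.75
('top',) 5.622148364721203 420.6996875
('side',) 4.469518425297868 474.52109375
('top', 'side') 5.5997672008489054 893.48296875
free [0.53022969 0.11349301 0.04198637 0.11486944] [2.40564176 6.58153434] 826.46484375
```

View pics/a4.png

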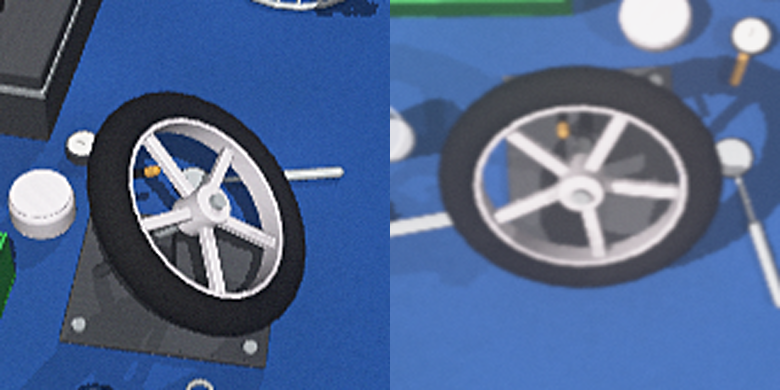

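Run:
```python
from plan import *
p=np.load("pose.npy")
C={n:manip.camera(n) for n in("side","top")}
box={"top":(235,195,285,250),"side":(300,250,335,275)}
A=[];B=[]
for n,(x0,y0,x1,y1) in box.items():
    c=C[n];I=c["image"][y0:y1,x0:x1].astype(float);w=np.clip(I[...,0]-I[...,2]-40,0,None)
    yy,xx=np.mgrid[y0:y1,x0:x1];u,v=(w*xx).sum()/w.sum(),(w*yy).sum()/w.sum();print(n,u,v,(w>0).sum())
    d=c["cam_to_world"][:3,:3]@[(u-c["cx"])/c["fx"],(v-c["cy"])/c["fy"],1];d/=np.linalg.norm(d);o=c["cam_to_world"][:3,3]
    M=np.eye(3)-np.outer(d,d);A.append(M);B.append(M@o)
X=np.linalg.lstsq(np.vstack(A),np.hstack(B),rcond=None)[0]
for yaw in(2.4,3.6):
    f=frame(p[0],p[1],np.radians(yaw));v=X-f[0];print(yaw,[v@f[i] for i in(1,2,3)],np.degrees(np.arctan2(v@f[2],v@f[1])))
```

```text
top 260.46120313862247 236.4245858761988 28
side 315.91670036393043 268.50465022240195 30
2.4 [np.float64(0.08955125684952696), np.float64(0.008939084626525536), np.float64(0.02559750183178299)] 5.700431345722382
3.6 [np.float64(0.0896859040811016), np.float64(0.007845050539256904), np.float64(0.025484519389429673)] 4.999081118403479
```

Run:
```python
from look import *
p=np.load("pose.npy")
E=np.load("exit.npy");Q,oo=E[:3],E[3:];x=Ro.from_rotvec(oo).apply([1,0,0])
manip.move_to(Q-.1*x,oo); manip.servo_line(Q,oo,rate=.08); print(np.round(manip.get_contact_force(),1))
for a in(70,67,65,63,61.5,60.4):
    R,o=pose(p,.060,np.radians(a),-.010,np.radians(a),np.radians(18),-1)
    manip.servo_line(R,o,rate=.015); print(a,np.round(manip.get_contact_force(),1))
manip.hold(.2)
R,o=pose(p,.060,np.radians(70),-.010,np.radians(70),np.radians(18),-1)
manip.servo_line(R,o,rate=.03)
x=Ro.from_rotvec(o).apply([1,0,0])
manip.servo_line(R-.1*x,rate=.1)
manip.move_to([.37,-.2,.40],manip.get_ee_rot())
print(manip.get_time())
C=look(p,"a5",.0)
box={"top":(235,195,290,250),"side":(300,245,340,275)}
A=[];B=[]
for n,(x0,y0,x1,y1) in box.items():
    c=C[n];I=c["image"][y0:y1,x0:x1].astype(float);w=np.clip(I[...,0]-I[...,2]-40,0,None)
    yy,xx=np.mgrid[y0:y1,x0:x1];u,v=(w*xx).sum()/w.sum(),(w*yy).sum()/w.sum();print(n,u,v,(w>0).sum())
    d=c["cam_to_world"][:3,:3]@[(u-c["cx"])/c["fx"],(v-c["cy"])/c["fy"],1];d/=np.linalg.norm(d);o=c["cam_to_world"][:3,3]
    M=np.eye(3)-np.outer(d,d);A.append(M);B.append(M@o)
X=np.linalg.lstsq(np.vstack(A),np.hstack(B),rcond=None)[0]
for yaw in(2.4,3.6):
    f=frame(p[0],p[1],np.radians(yaw));v=X-f[0];print(yaw,[round(v@f[i],4) for i in(1,2,3)],np.degrees(np.arctan2(v@f[2],v@f[1])))
c=C["side"]["image"]; cv2.imwrite("pics/side5.png",c[:,:,::-1])
```

```text
[ 0.7 -0.3  0.8]
70 [ 0.   0.6 -0.1]
67 [-0.4 -0.1 -0.3]
65 [-1.1  0.1 -0.2]
63 [-0.9  0.4 -0.8]
61.5 [-1.  -0.1 -1.2]
60.4 [-1.1 -0.1 -0.9]
27.0833
('top',) 0.9847712103811025 422.46281250000004
('side',) -0.04476232774459557 488.71671875
('top', 'side') 0.3469080400206157 912.93296875
free [0.5301124  0.11362705 0.04046319 0.03366248] [2.3183702  1.92871798] 856.0829687500001
top 263.3875106928999 235.91702309666383 30
side 316.3477684489616 266.0508174988953 30
2.4 [np.float64(0.0902), np.float64(0.0017), np.float64(0.0255)] 1.0838487204258225
3.6 [np.float64(0.0902), np.float64(0.0006), np.float64(0.0254)] 0.38225751884305864
```

View pics/a5.png

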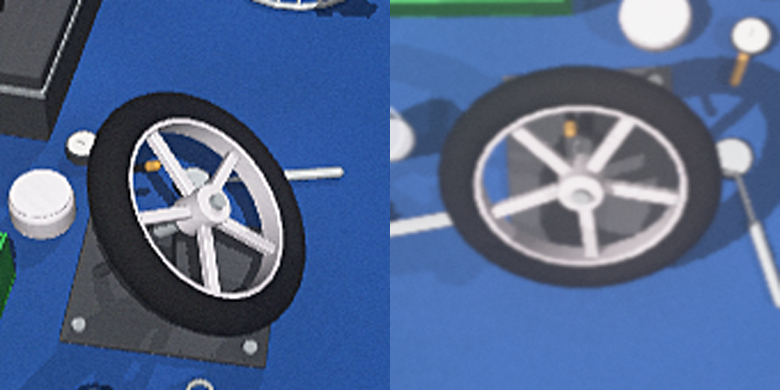

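View pics/side5.png

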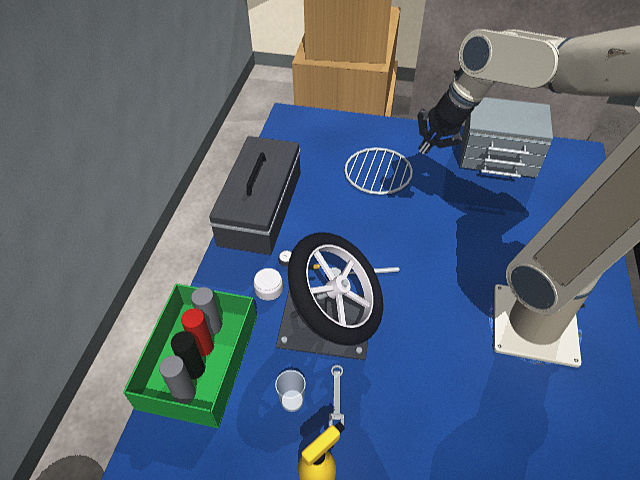

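The valve now sits about 0.4–1° from twelve o'clock in both estimates. The stand and bystanders are where they started, and the arm is clear at the right, so I'm handing in.

Run:
```python
from rig import manip
print(manip.get_time(),manip.get_joint_vel()); manip.sign_off()
```

```text
27.1833 [ 0.00275394  0.0001344  -0.0016912   0.00026873  0.00171271 -0.00196697]
the job is handed in; nothing more can be done
```

The valve is at twelve o'clock to within about 1°, and the job is handed in at 27.2 s with the arm clear of everything.

- **What I did:** I put the closed fingertips in a gap without the valve and pushed one spoke clockwise, turning the wheel from about 99° to about 5°. I then withdrew, looked, and pushed the same spoke the last 5°.
- **Wheel angle:** Fitting the wheel's outline with both cameras gave +0.3° (top camera alone +1.0°, side camera alone 0.0°). Locating the brass valve cap from both cameras gave +0.4° to +1.1°, depending on which stand yaw I assume.
- **Disagreement:** With the stand's pose left free, the fit gave yaw 2.3° and the wheel at +1.9°. I held yaw at 3.6°, close to the 3.6–3.8° measured along the base plate's edge and bolts. The remaining uncertainty is therefore about 1–2°.
- **Forces and surroundings:** Tool force readings, taken between moves, stayed at about 2 N or less. In the final pictures the stand and the other items look to be where they started. By the planned path, the fingers and gripper stayed clear of the tyre and the valve.

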